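# Lay out a belt-drive test on the bench

### The arm

A 6-joint arm with a two-finger parallel gripper is mounted at the origin on the work surface. World frame = base frame: x ahead of the robot, y to its left, z up, the work surface at z = 0. Lengths are in mm, angles in rad, forces in N, time in s.
With the tool pointing down it reaches from about 350 to 875 mm from the base axis. Payload 15.5 kg.
Tool frame: the origin (TCP) lies at the very end of the fingers, on their centre line; the grasp point (between the pads) lies 19 mm behind it; z points along the fingers, y is the line along which they close (so a half turn about z gives the same grasp; the last joint's range is limited). The gripper opens to 85 mm and grips with 20 to 120 N. Pads are 22 mm wide; open, the fingers measure 114 mm over their backs; the gripper's body (76 mm by 85 mm) begins 54 mm behind the grasp point. The pads swing forward as they close: fully open they stand 13 mm farther back than shut.
Start: joints at [1.093, 0.494, 1.345, -0, 1.302, -0.096], TCP at [232.865, 580, 231.277] pointing down, gripper open.
Joint ranges: [-2.91, 2.91], [-0.82, 2.16], [0.22, 2.67], [-1.22, 4.37], [0.12, 2.79], [-3.08, 3.08]. Speed limits (rad/s): [1.89, 1.89, 2.57, 3.01, 3.01, 3.01].

### API

Orientations are given as a unit quaternion [w, x, y, z].
In Python, from station import * gives the robot as it stands. The module is installed in compiled form; this text tells all that it offers. Calls block until the motion is done:
- move_pose(position, orientation): joint-space move of the TCP to a pose.
- movel(position, rotation=None, v=150, contact_N=None): straight line of the TCP; rotation=None keeps the orientation; v is the mean speed in mm/s. With contact_N (N) it stops when the force on the tool has changed by that much, and returns True; else False.
- set_joints(angles): joint-space move.
- move_gripper(opening, force=None): finger opening in mm; force is the grip in N (None keeps the last); returns when the fingers have stopped.
- sleep(seconds).
- inverse_kinematics(position, orientation): joint angles nearest the present ones, or None.
- grab_frame(name): name is "side" or "top"; returns a dict with "img" (400x640x3 uint8, red, green, blue), "camera_matrix" (3x3 intrinsics, pixels), "D" ([k1, k2, p1, p2, k3] as OpenCV has them; the pictures are not rectified), "world_from_camera" (4x4, takes a point from camera to world coordinates). Camera axes: x right, y up, looking along -z (the intrinsics and any distortion apply to the point x, -y, -z); pixel columns grow to the right and rows downward; lengths in mm; the calibration is good to about 2 mm. A picture is of the moment at which its call begins. There is no depth.
A pose or a line that the arm cannot do raises IKError and nothing moves.
- close_job(): hands the job in; it is judged then, once.
Readings, each from a call of its own:
- get_t(): time.
- get_qpos(): joint angles.
- get_qvel(): joint speeds.
- get_joint_efforts(): joint torques, N m.
- get_tcp_pos(): TCP position.
- get_tcp_rot(): TCP orientation.
- get_contact_force(): force on the tool from outside, world axes, zero at the start.
- get_moment(): the same for the moment, N m.
- get_opening(): finger opening in mm.
- get_gripper_force(): force on a finger pad.
Only numpy, scipy, OpenCV 4.12 (cv2) and the standard library are available. Lean on these libraries where they do the work, as an engineer would, in place of code of your own. Each camera call takes 0.05 s, during which the arm holds its last target. There are 200 camera calls.

### The job

Lay out the belt-drive test: stand the dark square block on the aluminium rail midway between the blue motor and the round grey driven unit, then lay the small green-sealed idler bearing flat, same face up, and centred on top of the block. Stand the orange signal lamp upright in the middle of the oak pad, and set the yellow emergency-stop box on the bench, red button up, straight out from the middle of the motor's red-striped side with a gap of about 4 cm between box and motor. Do not tip the lamp over, and leave the copper bush and the wrench where they lie.

Things in the scene. Friction and masses are not known exactly. Their poses are not given: they have to be found in the camera images.
- rail: Fixed aluminium mounting rail, a flat bar 80 (x) x 480 (y) x 12 high with two dark lines along its edges, lying on the bench with its long side (own y) roughly left to right as the robot looks. The motor and the driven unit are bolted on it, 180 mm either side of its middle (which of them is on +y changes). Origin: centre of its underside, so the midpoint between motor and driven unit lies straight above it; the rail's upper face is 12 mm above the origin.
- motor: Fixed blue square motor, 90 x 90 x 44 high, with a steel belt pulley (diameter 62) on top reaching 62 mm above the motor's origin. It stands square on the rail. Origin: centre of its underside (on the rail's upper face, 12 mm above the bench). Its own -x side, which looks roughly toward the robot, is the red-striped side: a red stripe on the top edge and a red panel on the face. That face is 45 mm from the origin.
- driven: Fixed round grey driven unit, diameter 90, 44 high, with a white belt pulley (diameter 62) on top reaching 62 mm above its origin. It stands on the rail. Origin: centre of its underside, 12 mm above the bench.
- pad: Fixed oak pad, a brown wooden square plate 90 x 90 x 15 high on the bench. Origin: centre of its underside; the top is 15 mm above it.
- block: Loose dark-steel-coloured square block, 56 x 56 x 40 high, flat top with four small pale dots at its corners, about 0.35 kg. Origin: centre of its underside, z up, x and y square to its sides.
- idler: Loose idler bearing: a steel disc of diameter 47, 14 high, with a green seal ring and a dark bore, lying flat; keep the same face up, about 0.11 kg. The bore is closed. Origin: centre of its underside, z up.
- lamp: Loose orange signal lamp, 62 high: black foot of diameter 56 and height 14, above it a round orange lens of diameter 49. About 0.15 kg. Stands upright. Origin: centre of its underside, z up.
- stopbox: Loose yellow emergency-stop box, 56 (own x) x 68 (own y) x 46 high, with a red mushroom button (diameter 40) on top that reaches 66 mm above the origin; the button does not move. About 0.2 kg. Origin: centre of its underside, z up.
- bush: Bystander: loose copper-coloured bush, a ring of outside diameter 56, bore 32, 22 high, lying on the bench. Not to be moved. Origin: centre of its underside.
- wrench: Bystander: loose steel wrench, 140 long, about 10 high, lying along its own x. Not to be moved. Origin: centre of its underside. The other bystanders (jar, can, tape measure, caliper, mug, part bins, instruments) are fixed, at least 0.1 m clear of every place where a thing is taken or set down, measured between centres.
Mind the look-alikes: they are no part of the job. Of the things that look like the idler, the smaller one is meant.

How it is judged (in metres and radians):
At the end, for the whole second after the job is handed in: Block on the rail within 15 mm of its middle; idler flat on the block, 10 mm; lamp on the pad, 15 mm; stop box on the bench, centre 95 to 140 mm out from the motor's centre on its red side and 15 mm from its centre line; all upright within 0.12 rad, released and at rest (horizontal distance between block and rail below 0.015 m and z of block in the frame of rail between 0.009 and 0.015 m and horizontal distance between idler and block below 0.01 m and z of idler in the frame of block between 0.037 and 0.043 m and horizontal distance between lamp and pad below 0.015 m and z of lamp in the frame of pad between 0.012 and 0.018 m and x of stopbox in the frame of motor between -0.14 and -0.095 m and y of stopbox in the frame of motor between -0.015 and 0.015 m and height (world z) of stopbox below 0.004 m and angle between each of block, idler, lamp, stopbox's own z axis and vertical below 0.12 rad and linear speed of each of block, idler, lamp, stopbox below 0.02 m/s and angular speed of each of block, idler, lamp, stopbox below 0.2 rad/s); the robot touches nothing.
It fails at once if the copper bush was moved more than 30 mm (distance of bush from where it was at the start of the episode above 0.03 m).
It fails at once if the wrench was moved more than 30 mm (distance of wrench from where it was at the start of the episode above 0.03 m).
It fails at once if the signal lamp was tipped over (angle between lamp's own z axis and vertical above 0.8 rad).
It also fails if it takes over 112 s, if anything falls off the work surface, if the arm or the gripper's body presses on something with over 40 N, if the wrist force passes 120 N, or if a joint passes its speed limit or range.

## Working session

There is one attempt and no reset: what is moved stays moved. The work goes in short steps, each a Python script; the robot and the scene stay as the last script left them, time stands still between calls to the robot, and variables do not carry over. Pictures are saved under pics/ and viewed, at most 14 in all, crops included, and the job is handed in when it is done.

```bash
mkdir -p pics
cat > h.py <<'E'
from station import *
import numpy as np, cv2
def snap(n,fn=None):
    f=grab_frame(n); f={k:np.array(v) for k,v in f.items()}
    if fn: cv2.imwrite('pics/'+fn,f['img'][:,:,::-1])
    return f
def ray(f,px):
    p=cv2.undistortPoints(np.array(px,float).reshape(-1,1,2),f['camera_matrix'],f['D'].astype(float)).reshape(-1,2)
    d=np.c_[p[:,0],-p[:,1],-np.ones(len(p))]@f['world_from_camera'][:3,:3].T
    return f['world_from_camera'][:3,3],d
def onz(f,px,z):
    o,d=ray(f,px); return o+d*((z-o[2])/d[:,2])[:,None]
E
python3 - <<'E'
from h import *
for n in('top','side'):
    f=snap(n,n+'0.png'); np.savez(n+'0.npz',**f); print(n,f['world_from_camera'].round(2),f['camera_matrix'],f['D'])
print(get_t(),get_tcp_rot())
E
```

```text
top [[-1.30000e-01  9.70000e-01 -2.10000e-01  2.89050e+02]
 [-9.90000e-01 -1.30000e-01  2.00000e-02 -1.31400e+01]
 [-1.00000e-02  2.10000e-01  9.80000e-01  1.08142e+03]
 [ 0.00000e+00  0.00000e+00  0.00000e+00  1.00000e+00]] [[410.37165919   0.         316.72620369]
 [  0.         410.37165919 197.80500919]
 [  0.           0.           1.        ]] [0.00246995 0.         0.         0.         0.        ]
side [[ 9.20000e-01  2.70000e-01 -2.80000e-01  6.88700e+01]
 [-3.90000e-01  6.30000e-01 -6.70000e-01 -1.03525e+03]
 [-0.00000e+00  7.30000e-01  6.80000e-01  1.05758e+03]
 [ 0.00000e+00  0.00000e+00  0.00000e+00  1.00000e+00]] [[470.68328268   0.         327.23423523]
 [  0.         470.68328268 195.13602461]
 [  0.           0.           1.        ]] [-0.02952733  0.          0.          0.          0.        ]
0.1 [-1.52482622e-04  1.89717760e-01  9.81838521e-01 -5.16909383e-04]
```

View pics/top0.png

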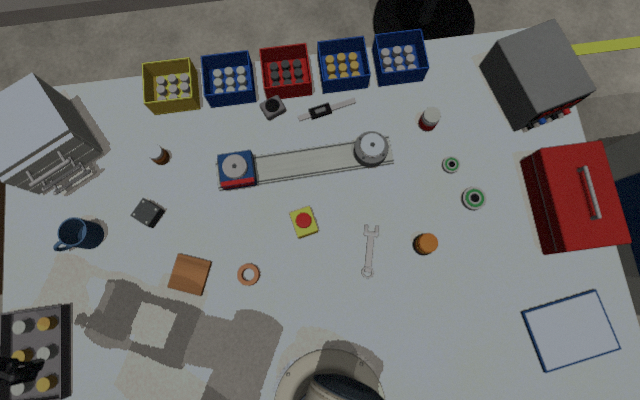

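View pics/side0.png

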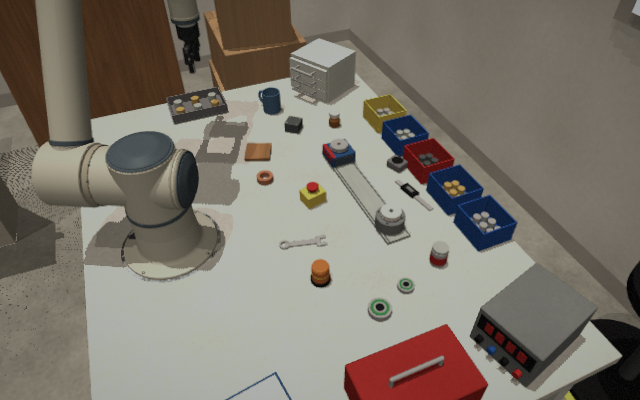

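The top view shows the motor at (236,170), the driven unit at (372,149), the block at (148,211), the stop box at (303,221), the lamp at (426,243), the pad at (189,274), the bush at (248,274) and the wrench at (370,250).

Candidates for the idler are the small green ring at (451,164) and the large one at (474,198). For the lamp they are the orange one at (426,243) and the brown/red bottles at (160,156) and (430,119). For the block they are the dark square at (148,211) and the tape at (273,107). I choose the small ring, the orange lamp and the dark square. Next I check these in a close crop.

Run:
```python
from h import *
f=dict(np.load('top0.npz')); im=f['img'][:,:,::-1]
def c(x,y,w=66,h=50,s=4): return cv2.resize(im[y-h//2:y+h//2,x-w//2:x+w//2],None,fx=s,fy=s,interpolation=cv2.INTER_CUBIC)
L=[(236,172),(372,150),(148,211),(462,182),(189,274),(303,221),(426,243),(248,274),(273,107)]
T=[c(*p) for p in L]
cv2.imwrite('pics/m1.png',np.vstack([np.hstack(T[i:i+3]) for i in(0,3,6)]))
print(onz(f,[(x,y) for x,y in L],30).round(0)[:,:2].tolist())
# masks
hsv=cv2.cvtColor(np.ascontiguousarray(im),cv2.COLOR_BGR2HSV)
for n,(x,y) in dict(block=L[2],pad=L[4],stop=L[5],lamp=L[6],idl=(451,164)).items():
    print(n,hsv[y,x],hsv[y+3,x+5],hsv[y-8,x-6])
```

```text
[[614.0, 166.0], [626.0, -202.0], [540.0, 403.0], [507.0, -423.0], [364.0, 308.0], [459.0, 6.0], [361.0, -299.0], [344.0, 160.0], [785.0, 48.0]]
block [90  8 64] [105   8  63] [75 15 70]
pad [ 14 138 133] [ 14 136 131] [ 15 143 125]
stop [  1 179 138] [  1 179 138] [ 32 142 149]
lamp [ 15 173 140] [ 15 172 139] [ 21 141  56]
idl [30 10 26] [ 65 129 107] [ 81  12 149]
```

View pics/m1.png

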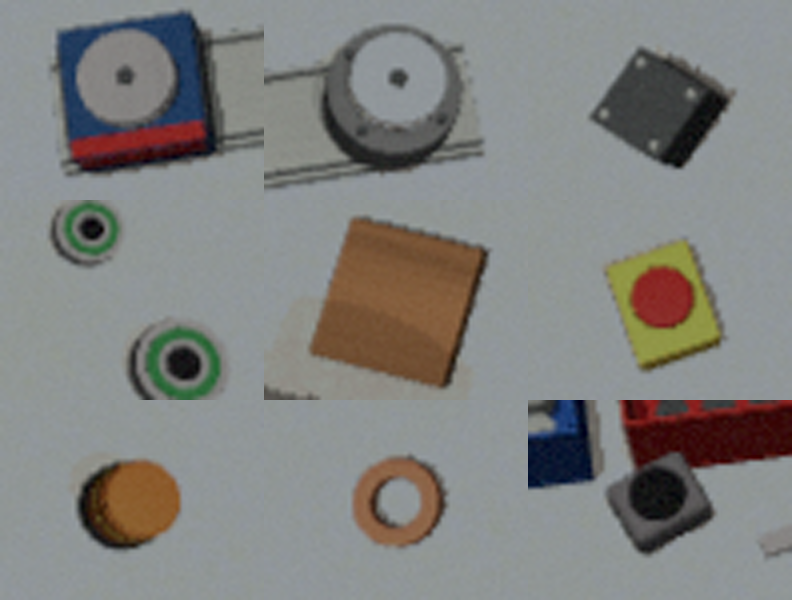

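The crops confirm the choices. The motor's red stripe faces the robot, the dark block has four dots, the small green ring is the idler, and the lamp is upright. I now turn these into positions and cross-check them with the side view.

Run:
```python
from h import *
import json
f=dict(np.load('top0.npz')); s=dict(np.load('side0.npz'))
def P(ox,oy,pts,tx,ty): return [((x-tx+.5)/4-.5+ox,(y-ty+.5)/4-.5+oy) for x,y in pts]
M=dict(
 motor=(P(203,147,[(125,76)],0,0),74), driven=(P(339,125,[(399,77)],264,0),74),
 block=(P(115,186,[(641,62),(690,94),(655,145),(603,114)],528,0),40),
 idler=(P(429,157,[(92,229)],0,200),14),
 button=(P(270,196,[(662,296)],528,200),66), stop=(P(270,196,[(605,267),(686,240),(720,340),(642,367)],528,200),46),
 lamp=(P(393,218,[(144,500)],0,400),62),
 pad=(P(156,249,[(352,217),(487,248),(445,383),(312,350)],264,200),15),
 bush=(P(215,249,[(398,502)],264,400),22), motoredge=(P(203,147,[(58,30),(190,12),(213,148),(72,163)],0,0),56))
for n,(p,z) in M.items():
    w=onz(f,p,z)[:,:2]; c=w.mean(0); e=np.roll(w,-1,0)-w
    print(n,c.round(1), '' if len(w)==1 else (np.linalg.norm(e,axis=1).round(0),np.degrees(np.arctan2(e[:,1],e[:,0])).round(1)))
    # project centre to side view
# side view masks
h=cv2.cvtColor(s['img'],cv2.COLOR_RGB2HSV)
def mask(lo,hi,x,y,r=14):
    m=np.zeros(h.shape[:2],np.uint8); m[y-r:y+r,x-r:x+r]=cv2.inRange(h,lo,hi)[y-r:y+r,x-r:x+r]
    k=cv2.findContours(m,0,1)[0]; k=max(k,key=cv2.contourArea); return k.reshape(-1,2)
def ctr(k): return cv2.fitEllipse(k)[0]
ks=dict(idler=(ctr(mask((40,70,40),(85,255,255),405,285)),14),
 button=(ctr(mask((0,150,60),(6,255,255),312,187)),64))
for n,(p,z) in ks.items(): print('side',n,onz(s,[p],z)[0].round(1))
k=mask((8,90,50),(20,255,255),258,152,20); q=cv2.boxPoints(cv2.minAreaRect(k)); print('side pad',onz(s,[k.mean(0)],15).round(1),cv2.boundingRect(k), onz(s,cv2.approxPolyDP(k,3,True).reshape(-1,2).astype(float),15)[:,:2].round(0).tolist())
k=mask((8,120,50),(20,255,255),320,270,20); x,y,w,hh=cv2.boundingRect(k); print('lamp box',(x,y,w,hh), onz(s,[(x+w/2-.5,y+w*.68/2)],62).round(1))
```

```text
motor [617.9 162.4] 
driven [ 628.1 -197.8] 
block [537.  408.6] (array([40., 39., 41., 40.]), array([-129.8,  141.7,   52.6,  -39.7]))
idler [ 563.2 -411.7] 
button [456.9   4.5] 
stop [455.6   4.7] (array([55., 68., 52., 69.]), array([ -78.9, -169. ,  101.5,   13.1]))
lamp [ 358.8 -296.5] 
pad [366.2 311.6] (array([91., 87., 88., 86.]), array([-110.3,  157.8,   69. ,  -20.6]))
bush [343.9 161.5] 
motoredge [615.2 161. ] (array([87., 94., 91., 91.]), array([ -89.5, -176.6,   88.6,    1. ]))
side idler [ 563.5 -410.6   14. ]
side button [455.2   2.3  64. ]
side pad [[362.5 305.   15. ]] (245, 143, 26, 18) [[420.0, 338.0], [340.0, 366.0], [308.0, 277.0], [388.0, 249.0]]
lamp box (311, 259, 19, 25) [[ 359.5 -297.4   62. ]]
```

Motor and driven unit are 360.3 mm apart (360 expected), and all sizes match. The two views agree to about 2 mm. Next I place the block.

```bash
cat >> h.py <<'E'
UP=200
MID=np.array([623.,-17.7]); YAW=1.62
def quat(a,x,y):
    b=np.degrees(np.arctan2(y,x)); a=b+(a-b+90)%180-90   # closing line angle nearest radial
    p=np.radians(a+90)/2; return [0,np.cos(p),np.sin(p),0]
def go(x,y,z,a): move_pose([x,y,z],quat(a,x,y))
def pick(x,y,z,a,force,op=85):
    move_gripper(op); go(x,y,z+90,a); movel([x,y,z],v=120)
    move_gripper(0,force); print('opening',get_opening(),'F',get_gripper_force())
    movel([x,y,UP],v=200)
def place(x,y,z,a,op=85):
    go(x,y,max(z+60,UP-40),a); movel([x,y,z+12],v=150)
    c=movel([x,y,z-3],v=25,contact_N=5); print('contact',c,get_tcp_pos(),'op',get_opening())
    move_gripper(op); x,y,z=get_tcp_pos(); movel([x,y,z+110],v=200); print('t',get_t())
E
python3 - <<'E'
from h import *
pick(537,408,5,51.2,50)
place(*MID,17,YAW)
go(500,330,230,30)
f=snap('top','top1.png')
E
```

```text
opening 55.61715993305858 F 53.60881447792053
contact True [623.08371959 -17.7052089   17.71822454] op 55.76686170294911
t 8.3417
```

View pics/top1.png

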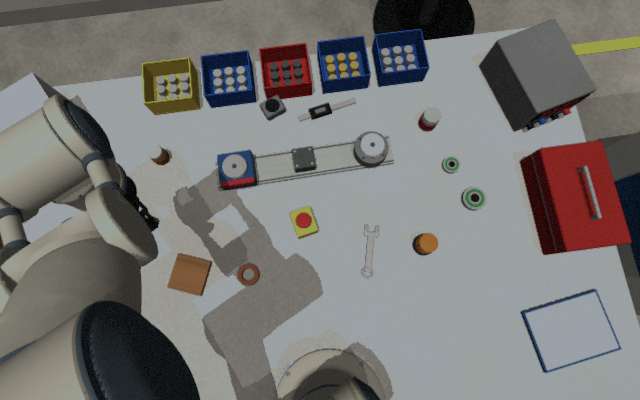

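The block stands square on the rail at (304,158). I measure its top centre from this view, then place the idler on it.

Run:
```python
from h import *
f=snap('top')
g=cv2.cvtColor(f['img'],cv2.COLOR_RGB2GRAY); x0,y0=284,138
m=np.zeros_like(g); m[y0:180,x0:326]=(g[y0:180,x0:326]<110)*255
k=max(cv2.findContours(cv2.morphologyEx(m,cv2.MORPH_OPEN,np.ones((4,4))),0,1)[0],key=cv2.contourArea)
r=cv2.minAreaRect(k); print(r, onz(f,[r[0]],52).round(1), onz(f,cv2.boxPoints(r),52)[:,:2].round(0).tolist())
pick(563.3,-411.2,1,np.degrees(np.arctan2(-411,563)),35,70)
```

```text
((304.3199768066406, 160.23997497558594), (23.7587890625, 22.344575881958008), 81.8698959350586) [[614.9 -18.1  52. ]] [[647.0, 12.0], [648.0, -47.0], [583.0, -47.0], [582.0, 11.0]]
opening 45.252719608851805 F 34.71752464771271
```

Run:
```python
from h import *
go(*MID,160,YAW); 
f=snap('side'); g=snap('top')
# project target for crop centring
def crop(f,p,w=100,h=75):
    T=np.linalg.inv(f['world_from_camera']); q=T@np.r_[p,1]; u=f['camera_matrix']@[q[0],-q[1],-q[2]]; x,y=(u[:2]/u[2]).astype(int); print(x,y)
    return cv2.resize(f['img'][y-h//2:y+h//2,x-w//2:x+w//2,::-1],(400,300),interpolation=cv2.INTER_CUBIC)
cv2.imwrite('pics/held.png',np.hstack([crop(f,[*MID,120]),crop(g,[*MID,120])]))
print(get_opening(),get_gripper_force())
```

```text
363 163
302 148
45.584423112416275 35.8952522277832
```

View pics/held.png

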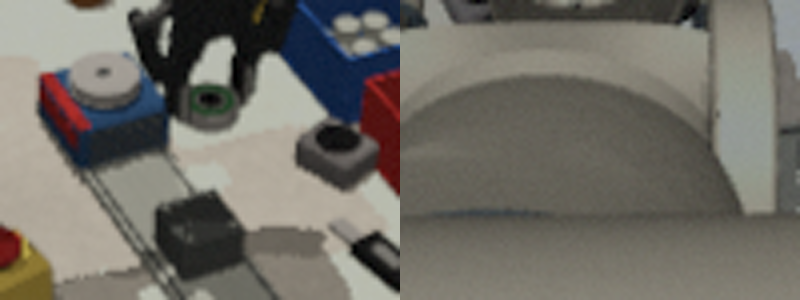

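The idler is held flat at the fingertips, with the block below. Now I set it down.

Run:
```python
from h import *
place(623.1,-17.7,53.5,YAW,70)
go(400,-250,230,-30)
f=snap('top');s=snap('side')
cv2.imwrite('pics/p2.png',np.hstack([cv2.resize(i[...,::-1],(400,300),interpolation=cv2.INTER_CUBIC) for i in (f['img'][128:188,264:344],s['img'][160:220,323:403])]))
np.savez('t2.npz',**f)
```

```text
contact True [623.10596522 -17.64682101  53.47759431] op 45.34584389403035
t 19.4
```

View pics/p2.png

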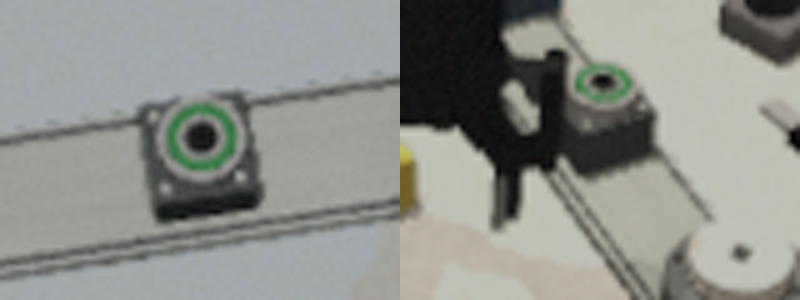

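Run:
```python
from h import *
f=dict(np.load('t2.npz')); q=lambda L:[((x+.5)/5-.5+264,(y+.5)/5-.5+128) for x,y in L]
i=onz(f,q([(202,137)]),66)[0]; b=onz(f,q([(154,115),(236,99),(244,173),(166,189)]),52).mean(0); print('idler',i.round(1),'block',b.round(1),'off',(i-b)[:2].round(1),'block-mid',(b[:2]-MID).round(1))
pick(359.1,-297,20,-40,30)
place(366,310.5,35.5,40)
go(420,-250,230,-30)
f=snap('top');s=snap('side')
cv2.imwrite('pics/p3.png',np.hstack([cv2.resize(i[...,::-1],(400,300),interpolation=cv2.INTER_CUBIC) for i in (f['img'][244:304,150:230],s['img'][118:178,220:300])]))
np.savez('t3.npz',**f)
```

```text
idler [624.7 -19.   66. ] block [625.7 -17.6  52. ] off [-1.  -1.4] block-mid [2.7 0.1]
opening 48.355639630090586 F 29.221271574497223
contact True [366.02887756 310.54269701  35.15634988] op 48.27276044572772
t 28.7583
```

View pics/p3.png

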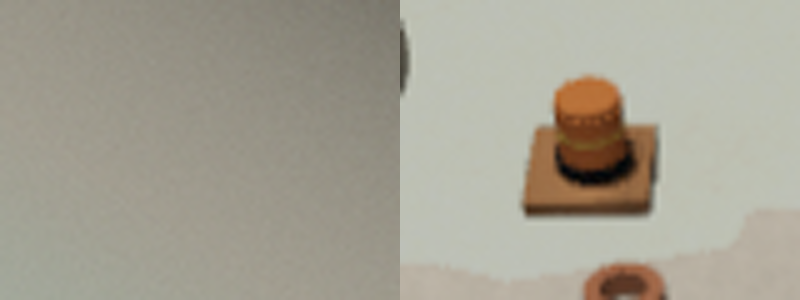

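The idler sits 1.7 mm off the block's centre. The block is 2.7 mm off the rail's middle, and the lamp stands upright in the middle of the pad. The stop box is next.

Run:
```python
from h import *
pick(456.2,3.8,7,101.7,40)
c,s_=np.cos(np.radians(YAW)),np.sin(np.radians(YAW))
t=np.array([617.9,162.4])-118*np.array([c,s_]); print(t)
place(*t,7.5,90+YAW)
go(430,-300,260,-35)
f=snap('top','top4.png');s=snap('side','side4.png')
```

```text
opening 55.73038625212231 F 40.929996371269226
[499.9471637  159.06407312]
contact True [500.09877039 159.05273218   7.31142519] op 56.20652349902936
t 39.8583
```

View pics/top4.png

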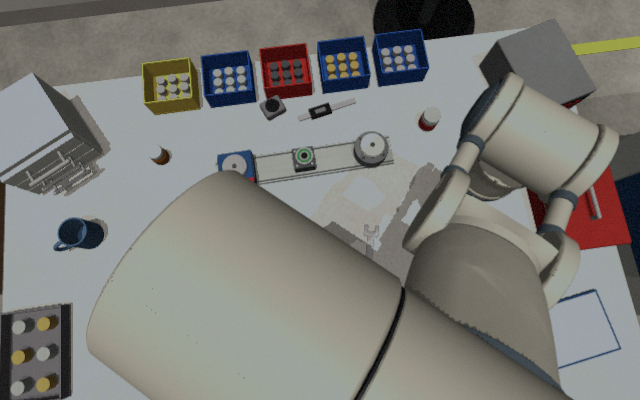

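View pics/side4.png

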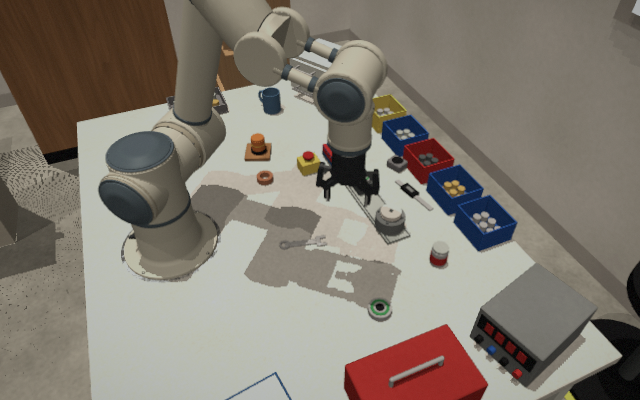

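The side view shows the lamp upright on the pad at (258,147) and the stop box at (309,163). The top view is blocked by the arm, so I return to the start pose for a final check of every placement.

Run:
```python
from h import *
set_joints([1.093,0.494,1.345,0,1.302,-0.096])
f=snap('top'); im=f['img'][...,::-1]
h=cv2.cvtColor(f['img'],cv2.COLOR_RGB2HSV)
def ctr(lo,hi,x0,y0,x1,y1,z):
    m=np.zeros(h.shape[:2],np.uint8); m[y0:y1,x0:x1]=cv2.inRange(h,lo,hi)[y0:y1,x0:x1]
    k=max(cv2.findContours(m,0,1)[0],key=cv2.contourArea); e=cv2.minEnclosingCircle(k); print(e[0],e[1],onz(f,[e[0]],z)[0].round(1))
ctr((0,150,60),(6,255,255),215,195,270,230,66)
ctr((40,70,40),(85,255,255),284,130,326,180,66)
cv2.imwrite('pics/p5.png',cv2.resize(im[140:300,150:350],(800,640))[:600]); print(get_t())
```

```text
(240.5, 210.5) 7.382511615753174 [501.1 157.9  66. ]
(303.7083435058594, 155.3229217529297) 6.837629795074463 [623.9 -18.1  66. ]
44.9333
```

View pics/p5.png

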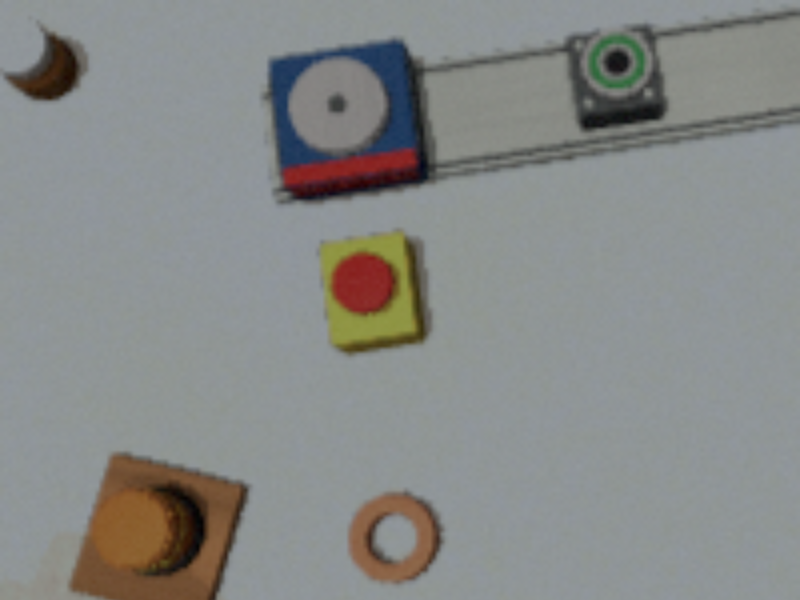

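The button centre is at (501,158), 117 mm out and about 1 mm off the motor's centre line. The idler is centred on the block, the lamp is in the middle of the pad, and the bush is untouched. I hand the job in.

```bash
python3 -c "
from station import *
print(close_job())"
```

```text
the job is handed in; nothing more can be done
None
```

I finished the layout and handed it in at about 45 s: block, idler, lamp and stop box all measured or looked within tolerance, the bush and wrench were left alone, and the station returned no verdict.

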